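# Switch on the handpiece control unit

### The job

Set the dental handpiece's control unit running: with the fingertips, press the small round key, then the large square key, then the long bar key, each gently and fully down so that it stays in. Leave the cross-shaped key up, and do not pick up or shift the bur block, model, bur tray or handpiece around the keys.

Things in the scene. Friction and masses are not known exactly. Their poses are not given: they have to be found in the camera images.
- unit: The control unit: blue box, 170 deep (x) x 290 wide (y) x 75 mm high, fixed to the bench. Origin: centre of its underside; z up, front faces its -x. On its flat top four white keys stand in a row at x = -37 mm, y = -84, -28, 28, 84 mm, in an order that changes. Behind them: a flat display and, at x = 45, y = -95 mm, a round knob 18 mm high, not used.
- round_top (a point): Centre of the top face of the small round key: upright cylinder 22 mm in diameter. White plastic, top flat, 14 mm above the unit's top when up; the point sinks with the key. Axes as the unit's.
- round_key (a joint): Travel of the round key, straight down: 0 = fully up, 0.008 m = fully home (its top then 6 mm above the unit's top). It moves under about 3 N and stays where it is left (no return spring). Past home a sprung cushion under the cap gives 4 mm more, from 4.5 N to 10.5 N, then it is rigid; let go, the cap comes back those 4 mm only.
- square_top (a point): Centre of the top face of the large square key: 34 x 34 mm. White plastic, top flat, 14 mm above the unit's top when up; the point sinks with the key. Axes as the unit's.
- square_key (a joint): Travel of the square key, straight down: 0 = fully up, 0.008 m = fully home (its top then 6 mm above the unit's top). It moves under about 3 N and stays where it is left (no return spring). Past home a sprung cushion under the cap gives 4 mm more, from 4.5 N to 10.5 N, then it is rigid; let go, the cap comes back those 4 mm only.
- bar_top (a point): Centre of the top face of the long bar key: 48 mm long (from the unit's front to its back) and 14 mm wide. White plastic, top flat, 14 mm above the unit's top when up; the point sinks with the key. Axes as the unit's.
- bar_key (a joint): Travel of the bar key, straight down: 0 = fully up, 0.008 m = fully home (its top then 6 mm above the unit's top). It moves under about 3 N and stays where it is left (no return spring). Past home a sprung cushion under the cap gives 4 mm more, from 4.5 N to 10.5 N, then it is rigid; let go, the cap comes back those 4 mm only.
- cross_top (a point): Centre of the top face of the cross-shaped (plus-shaped) key: two arms 36 mm long, 12 mm wide. White plastic, top flat, 14 mm above the unit's top when up; the point sinks with the key. Axes as the unit's.
- cross_key (a joint): Travel of the cross key, straight down: 0 = fully up, 0.008 m = fully home (its top then 6 mm above the unit's top). It moves under about 3 N and stays where it is left (no return spring). Past home a sprung cushion under the cap gives 4 mm more, from 4.5 N to 10.5 N, then it is rigid; let go, the cap comes back those 4 mm only.
- bur_block: Loose aluminium block 50 x 22 x 20 mm with four small burs standing in it (38 mm high in all), on the unit's top behind the key row. Origin: centre of its underside.
- model: Loose plaster dental model, 75 x 85 mm, a tooth arch on a slab, 35 mm high, on the bench on the unit's left (+y) side. Origin: centre of the slab's underside.
- bur_tray: Loose shallow steel tray of burs, 85 x 120 x 18 mm, on the bench on the unit's right (-y) side. Origin: centre of its underside.
- handpiece: Loose white rest 50 x 100 mm with a black handpiece lying in it along its y, 150 mm long, 51 mm high in all, on the bench behind the unit (+x). Origin: centre of the rest's underside.

How it is judged (in metres and radians):
On the way, in this order (a step that is already met when the one before it is completed fails the run):
1. the round key is down (6 mm or more), the others still up (value of joint round_key above 0.006 m and value of joint each of square_key, bar_key below 0.003 m), for 0.1 s.
2. then the square key is down too, the bar key still up (value of joint each of round_key, square_key above 0.006 m and value of joint bar_key below 0.003 m), for 0.1 s.
3. then the bar key is down too (value of joint each of round_key, square_key, bar_key above 0.006 m), for 0.1 s.
At the end, for the whole second after the job is handed in: The round, square and bar keys are each at least 6 mm down of their 8 mm travel, the cross-shaped key is less than 3 mm down, and the bur block, model, bur tray and handpiece are each within 15 mm of where they started (all of step 3 and value of joint cross_key below 0.003 m and distance of each of bur_block, model, bur_tray, handpiece from where it was at the start of the episode below 0.015 m); the robot touches nothing.
It fails at once if a key goes down out of order: the square key more than 3 mm before the round key is down (6 mm), or the bar key more than 3 mm before the square key is down ((value of joint square_key above 0.003 m and value of joint round_key below 0.006 m) or (value of joint bar_key above 0.003 m and value of joint square_key below 0.006 m)).
It fails at once if the cross-shaped key goes down more than 3 mm (value of joint cross_key above 0.003 m).
It fails at once if the robot presses on anything with more than 20 N (contact force between any of the arm, the fingers and anything else above 20 N).
It fails at once if the bur block, model, bur tray or handpiece is lifted, carried or pushed more than 15 mm (distance of any of bur_block, model, bur_tray, handpiece from where it was at the start of the episode above 0.015 m).
It also fails if it takes over 38 s, if anything falls off the work surface, if the arm or the gripper's body presses on something with over 40 N, if the wrist force passes 120 N, or if a joint passes its speed limit or range.

### The arm

A 6-joint arm with a two-finger parallel gripper is mounted at the origin on the work surface. World frame = base frame: x ahead of the robot, y to its left, z up, the work surface at z = 0. Lengths are in mm, angles in rad, forces in N, time in s.
With the tool pointing down it reaches from about 400 to 925 mm from the base axis. Payload 12.5 kg.
Tool frame: the origin (TCP) lies midway between the tips of the shut fingers; the grasp point (between the pads) lies 19 mm behind it; z points along the fingers, y is the line along which they close (so a half turn about z gives the same grasp; the last joint's range is limited). The gripper opens to 95 mm and grips with 3 to 60 N. Pads are 20 mm wide; open, the fingers measure 119 mm over their backs; the gripper's body (75 mm by 180 mm) begins 59 mm behind the grasp point.
Start: joints at [1.029, 0.491, 1.559, -0, 1.092, -0.106], TCP at [263.821, 566.608, 214.661] pointing down, gripper open.
Joint ranges: [-3.1, 3.1], [-0.84, 2.19], [0.05, 2.79], [-1.13, 4.28], [0.06, 2.93], [-2.69, 2.69]. Speed limits (rad/s): [2.22, 2.22, 2.79, 3.14, 3.14, 3.14].

### API

Orientations are given as a unit quaternion [x, y, z, w].
In Python, from cell import arm gives the robot as it stands.
- The arm moves only by the tool move_arm, never from a script. Its argument "commands" is a list of rows, each a list of 2 entries, a list of its own where there are three numbers: the shift along the tool's x, y, z in m, then the turn, a rotation vector about the tool's x, y, z in rad. In form: [[[dx, dy, dz], [wx, wy, wz]], ...]. A call has exactly 8 rows; each row is the pose to reach, as a shift and turn from the pose commanded when the call began, along the tool's axes at that moment; what a row does not reach only later rows make up. A row lasts 1/8 s, in which the tool goes at most 62.5 mm and 10.7 degrees, less where a joint would pass 70% of its speed; a pose out of reach is approached as far as the arm can. A call with a gripper value outside its range is refused whole. "gripper" is the opening, from 0 (shut) to 1 (fully open), set as the call begins (left out, the last holds). The fingers move at their own pace and stop on an object; "squeeze" is the grip in N (left out, the last holds). Time passes only in rows, so rows that repeat a pose let the fingers close, or fill a call up. It gives the time, the measured TCP pose, the force, the opening and the grip force at its end, in the units of the state.
- arm.get_state(): the state, without advancing time (a new reading comes with each control period).
- arm.read_camera(name): name is "side" or "top"; returns a dict with "image" (400x640x3 uint8, red, green, blue), "depth" (400x640 float32, mm along the optical axis (not along the pixel's ray), 0 where there is no reading), "fx", "fy", "cx", "cy" (pixels), "xyz" and "rotation" of the camera in the world. Camera axes: x right, y down, z forward; pixel columns grow to the right and rows downward; lengths in mm; the calibration is good to about 2 mm. A picture is of the moment at which its call begins.
- arm.sign_off(): hands the job in; it is judged then, once.
The state is a dict: "time_s": time; "joint_positions": joint angles; "qvel": joint speeds; "effort": joint torques, N m; "ee_pos": TCP position; "tcp_rot": TCP orientation; "contact_force": force on the tool from outside, world axes, zero at the start; "torque": the same for the moment, N m; "finger_gap": opening from 0.0 (shut) to 1.0 (fully open); "grip_force": force on a finger pad.
Only numpy, scipy, OpenCV 4.12 (cv2) and the standard library are available. Lean on these libraries where they do the work, as an engineer would, in place of code of your own. Each camera call takes 0.05 s, during which the arm holds its last target. There are 200 camera calls.

## Working session

There is one attempt and no reset: what is moved stays moved. The work goes in short steps, Python scripts to look and compute and a tool call to move; the robot and the scene stay as the last step left them, time stands still between calls to the robot, and variables do not carry over. Pictures are saved under pics/ and viewed, at most 10 in all, crops included, and the job is handed in when it is done.

Besides the shell and the picture viewer there is one more tool, called after "Call:" by a JSON object that holds its "name" and its "arguments". move_arm: Moves the arm, as the interface text tells. Its arguments: {"type":"object","properties":{"commands":{"type":"array","items":{"type":"array"}},"gripper":{"type":"number"},"squeeze":{"type":"number"}},"required":["commands"]}

```bash
mkdir -p pics
python3 - <<'E'
from cell import arm
import cv2,numpy as np
for n in("top","side"):
    c=arm.read_camera(n); cv2.imwrite(f"pics/{n}0.png",c["image"][:,:,::-1]); np.savez(f"{n}0.npz",**c)
    print(n,c["fx"],c["fy"],c["cx"],c["cy"],c["xyz"],np.round(c["rotation"],3).tolist())
s=arm.get_state();print(s)
E
```

```text
top 507.1070545549259 507.1070545549259 322.11592843980196 203.6247561865328 [ 510.73416563   35.4692081  1397.21129042] [-0.699, 0.715, -0.015, 0.019]
side 507.69393921337524 507.69393921337524 324.55818350543825 202.79318676690409 [ 418.75945632 -702.43226939  787.28798295] [0.91, -0.107, 0.048, -0.397]
{'time_s': 0.1, 'joint_positions': array([ 1.02936207e+00,  4.91446140e-01,  1.55940819e+00, -1.48815647e-05,
        1.09173185e+00, -1.05605044e-01]), 'qvel': array([ 4.96025582e-05, -2.34084140e-03, -6.60414525e-04, -4.34746903e-04,
        2.17058578e-03,  1.16297187e-03]), 'effort': array([ 2.56196035e-03, -6.13625407e+01, -2.58603680e+01,  6.93785353e-02,
        4.69889492e-02, -5.98991687e-05]), 'ee_pos': array([263.71541022, 566.3798461 , 214.14643019]), 'tcp_rot': array([ 2.16190640e-01,  9.76351044e-01, -4.73093111e-04, -1.51665546e-04]), 'contact_force': array([-0.73028353, -0.92360335, -0.25436627]), 'torque': array([ 0.03208393, -0.00521003, -0.00589999]), 'grip_force': 0.0, 'finger_gap': 0.9991798075947456}
```

View pics/top0.png

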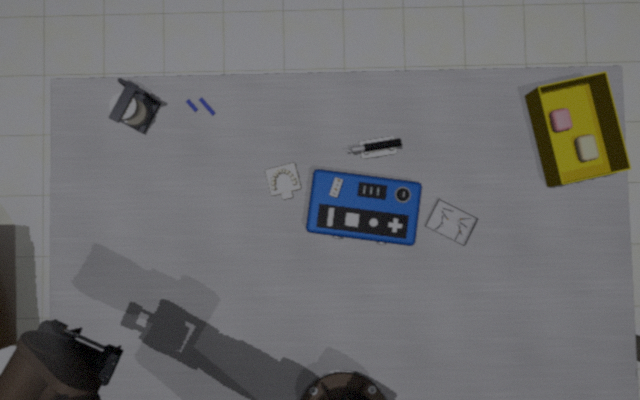

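View pics/side0.png

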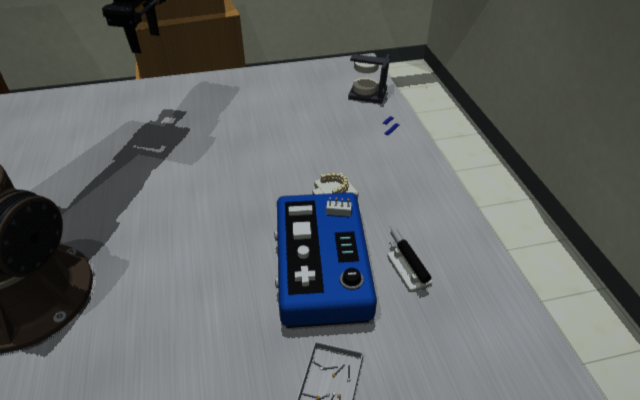

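The top view shows the keys from left to right: bar (331,217), square (352,220), round (374,223), cross (395,226). I'll refine these by blob detection and the depth.

Run:
```python
import numpy as np,cv2
from scipy.spatial.transform import Rotation as R
def proc(n,roi):
    c=np.load(n+"0.npz"); im=c["image"]; D=c["depth"]; x0,x1,y0,y1=roi
    m=np.zeros(D.shape,np.uint8); m[y0:y1,x0:x1]=(im[y0:y1,x0:x1].min(2)>110)
    k,l,st,ce=cv2.connectedComponentsWithStats(m)
    for i in range(1,k):
        if st[i,4]<25: continue
        u,v=ce[i]; d=np.median(D[l==i]); 
        r=c["rotation"]@np.array([(u-c["cx"])/c["fx"],(v-c["cy"])/c["fy"],1])
        P=c["xyz"]+r*d; Q=c["xyz"]+r*(89-c["xyz"][2])/r[2]
        print(n,st[i,4],np.round([u,v],1),np.round(P,1),np.round(Q,1))
proc("top",(316,408,200,238)); proc("side",(283,323,200,292))
```

```text
Traceback (most recent call last):
ValueError: matmul: Input operand 1 has a mismatch in its core dimension 0, with gufunc signature (n?,k),(k,m?)->(n?,m?) (size 3 is different from 4)
```

Run:
```python
import numpy as np,cv2
from scipy.spatial.transform import Rotation as R
def proc(n,roi):
    c=np.load(n+"0.npz"); im=c["image"]; D=c["depth"]; x0,x1,y0,y1=roi
    m=np.zeros(D.shape,np.uint8); m[y0:y1,x0:x1]=(im[y0:y1,x0:x1].min(2)>110)
    k,l,st,ce=cv2.connectedComponentsWithStats(m)
    for i in range(1,k):
        if st[i,4]<25: continue
        u,v=ce[i]; d=np.median(D[l==i]); 
        r=R.from_quat(c["rotation"]).apply([(u-c["cx"])/c["fx"],(v-c["cy"])/c["fy"],1])
        P=c["xyz"]+r*d; Q=c["xyz"]+r*(89-c["xyz"][2])/r[2]
        print(n,st[i,4],np.round([u,v],1),np.round(P,1),np.round(Q,1))
proc("top",(316,408,200,238)); proc("side",(283,323,200,292))
q=R.from_quat([2.16190640e-01,9.76351044e-01,-4.73e-04,-1.5e-04]);print(q.as_matrix().round(3))
```

```text
top 75 [330.2 216.3] [542.5  22.1  87.4] [542.5  22.1  89. ]
top 147 [351.7 219.1] [533.9 -33.2  87.7] [533.8 -33.1  89. ]
top 43 [373.1 222.1] [525.  -88.3  88.2] [525.  -88.2  89. ]
top 82 [394.8 224.9] [ 516.6 -143.9   87.6] [ 516.6 -143.7   89. ]
top 34 [321.9 236.3] [490.2  45.3  -1. ] [491.5  44.7  89. ]
side 111 [299.9 208.1] [544.4  23.8  89.3] [544.5  24.2  89. ]
side 221 [301.3 228.1] [535.9 -31.7  89.7] [536.1 -31.   89. ]
side 76 [302.8 249.7] [527.6 -86.6  90. ] [527.7 -85.8  89. ]
side 182 [304.5 273.6] [ 519.2 -141.4   88.8] [ 519.2 -141.5   89. ]
[[-0.907  0.422 -0.   ]
 [ 0.422  0.907 -0.001]
 [ 0.    -0.001 -1.   ]]
```

Call:
{"name": "move_arm", "arguments": {"commands": [[[-0.032,-0.03,0],[0,0,0]],[[-0.064,-0.06,0],[0,0,0]],[[-0.096,-0.09,0],[0,0,0]],[[-0.128,-0.12,0],[0,0,0]],[[-0.16,-0.15,0],[0,0,0]],[[-0.192,-0.18,0],[0,0,0]],[[-0.224,-0.21,0],[0,0,0]],[[-0.256,-0.24,0],[0,0,0]]], "gripper": 0, "squeeze": 10}}

```text
time_s: 1.1
ee_pos: [394.9, 239.6, 214.6]
tcp_rot: [0.216, 0.976, -0.0, -0.0]
contact_force: [0.3, -0.6, 0.0]
finger_gap: 0.215
grip_force: 0.0
```

Call:
{"name": "move_arm", "arguments": {"commands": [[[-0.032,-0.03,0],[0,0,0]],[[-0.064,-0.06,0],[0,0,0]],[[-0.096,-0.09,0],[0,0,0]],[[-0.128,-0.12,0],[0,0,0]],[[-0.16,-0.15,0],[0,0,0]],[[-0.192,-0.18,0],[0,0,0]],[[-0.224,-0.21,0.01],[0,0,0]],[[-0.258,-0.242,0.03],[0,0,0]]]}}

```text
time_s: 2.1
ee_pos: [526.9, -88.8, 184.7]
tcp_rot: [0.216, 0.976, 0.0, 0.001]
contact_force: [0.9, 0.8, -0.7]
finger_gap: 0.005
grip_force: 0.0
```

Call:
{"name": "move_arm", "arguments": {"commands": [[[0,0,0.02],[0,0,0]],[[0,0,0.04],[0,0,0]],[[0,0,0.06],[0,0,0]],[[0,0,0.06],[0,0,0]],[[0,0,0.06],[0,0,0]],[[0,0,0.06],[0,0,0]],[[0,0,0.06],[0,0,0]],[[0,0,0.06],[0,0,0]]]}}

```text
time_s: 3.1
ee_pos: [526.4, -87.3, 124.9]
tcp_rot: [0.216, 0.976, 0.0, 0.0]
contact_force: [-0.0, -0.4, -0.2]
finger_gap: 0.005
grip_force: 0.0
```

Run:
```python
from cell import arm
import cv2,numpy as np
a=arm.read_camera("side")["image"][170:320,250:400]; b=arm.read_camera("top")["image"][150:260,300:440]
cv2.imwrite("pics/c1.png",np.hstack([cv2.resize(x[:,:,::-1],(400,400),interpolation=2) for x in(a,b)]))
s=arm.get_state();print(s["time_s"],s["ee_pos"],s["tcp_rot"],s["contact_force"],s["finger_gap"])
```

```text
3.2 [526.34786618 -87.30555609 124.75639297] [2.16169823e-01 9.76355772e-01 4.50807577e-05 1.11931722e-04] [-0.09330015 -0.63064474  0.3550568 ] 0.004359490790137101
```

View pics/c1.png

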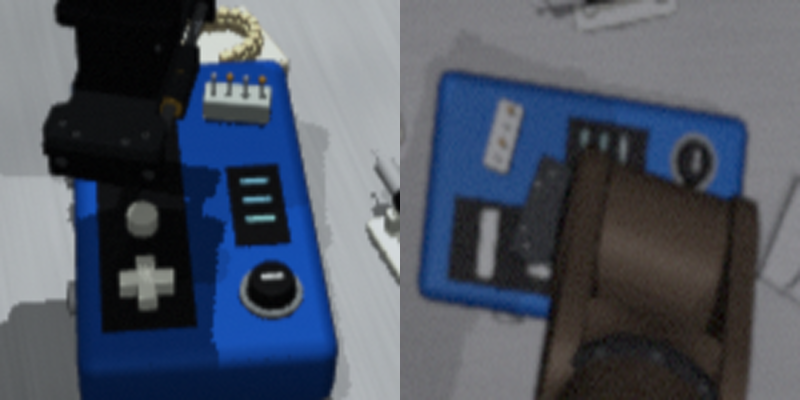

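The gripper, shut, hangs above the round key (about (142,215) in the left panel) and nothing is in contact. Next I press gently.

Call:
{"name": "move_arm", "arguments": {"commands": [[[0,0,0.015],[0,0,0]],[[0,0,0.03],[0,0,0]],[[0,0,0.033],[0,0,0]],[[0,0,0.035],[0,0,0]],[[0,0,0.037],[0,0,0]],[[0,0,0.039],[0,0,0]],[[0,0,0.04],[0,0,0]],[[0,0,0.04],[0,0,0]]]}}

```text
time_s: 4.2
ee_pos: [526.4, -87.3, 84.7]
tcp_rot: [0.216, 0.976, 0.0, 0.0]
contact_force: [-1.0, 0.1, 0.7]
finger_gap: 0.006
grip_force: 0.6
```

Call:
{"name": "move_arm", "arguments": {"commands": [[[0,0,0.001],[0,0,0]],[[0,0,0.002],[0,0,0]],[[0,0,0.003],[0,0,0]],[[0,0,0.003],[0,0,0]],[[0,0,0.003],[0,0,0]],[[0,0,0.003],[0,0,0]],[[0,0,0.003],[0,0,0]],[[0,0,0.003],[0,0,0]]]}}

```text
time_s: 5.2
ee_pos: [526.3, -87.3, 81.6]
tcp_rot: [0.216, 0.976, 0.0, 0.0]
contact_force: [-0.0, -0.1, -0.9]
finger_gap: 0.007
grip_force: 0.0
```

Call:
{"name": "move_arm", "arguments": {"commands": [[[0,0,0.0005],[0,0,0]],[[0,0,0.001],[0,0,0]],[[0,0,0.0015],[0,0,0]],[[0,0,0.002],[0,0,0]],[[0,0,0.002],[0,0,0]],[[0,0,0.002],[0,0,0]],[[0,0,0.002],[0,0,0]],[[0,0,0.002],[0,0,0]]]}}

```text
time_s: 6.2
ee_pos: [526.4, -87.3, 79.9]
tcp_rot: [0.216, 0.976, 0.0, 0.0]
contact_force: [-1.2, -0.2, 6.1]
finger_gap: 0.004
grip_force: 3.2
```

Run:
```python
from cell import arm
import cv2,numpy as np
a=arm.read_camera("side")["image"][190:310,260:380]
cv2.imwrite("pics/c2.png",cv2.resize(np.clip(a[:,:,::-1]*2.0,0,255).astype(np.uint8),(600,600),interpolation=2))
s=arm.get_state();print(s["time_s"],s["ee_pos"],s["contact_force"])
```

```text
6.25 [526.39647312 -87.32456924  79.93507023] [-1.05823612  0.8742657   6.36007111]
```

View pics/c2.png

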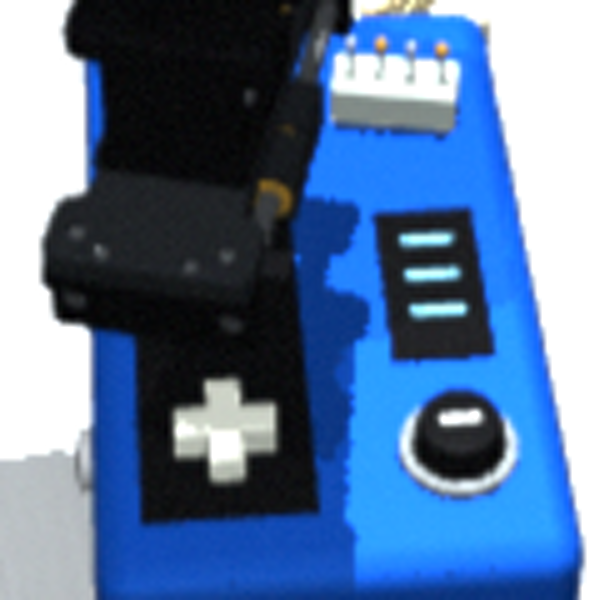

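Force is 6.1 N at z = 79.9, so the round key is home and about 1 mm into its cushion. Next I lift and move over the square key.

Call:
{"name": "move_arm", "arguments": {"commands": [[[0,0,-0.015],[0,0,0]],[[0,0,-0.03],[0,0,0]],[[0.005,0.018,-0.03],[0,0,0]],[[0.01,0.036,-0.03],[0,0,0]],[[0.0153,0.0536,-0.03],[0,0,0]],[[0.0153,0.0536,-0.03],[0,0,0]],[[0.0153,0.0536,-0.03],[0,0,0]],[[0.0153,0.0536,-0.03],[0,0,0]]]}}

```text
time_s: 7.25
ee_pos: [535.0, -32.6, 109.5]
tcp_rot: [0.216, 0.976, 0.0, -0.0]
contact_force: [-0.0, -0.3, -1.7]
finger_gap: 0.003
grip_force: 0.0
```

Run:
```python
from cell import arm
import cv2,numpy as np
a=arm.read_camera("side")["image"][190:310,260:380]
cv2.imwrite("pics/c3.png",cv2.resize(np.clip(a[:,:,::-1]*2.0,0,255).astype(np.uint8),(600,600),interpolation=2))
s=arm.get_state();print(s["time_s"],s["ee_pos"],s["contact_force"])
```

```text
7.3 [535.0428888  -32.69809802 109.56314917] [-0.65645509  0.30084072 -0.76574632]
```

View pics/c3.png

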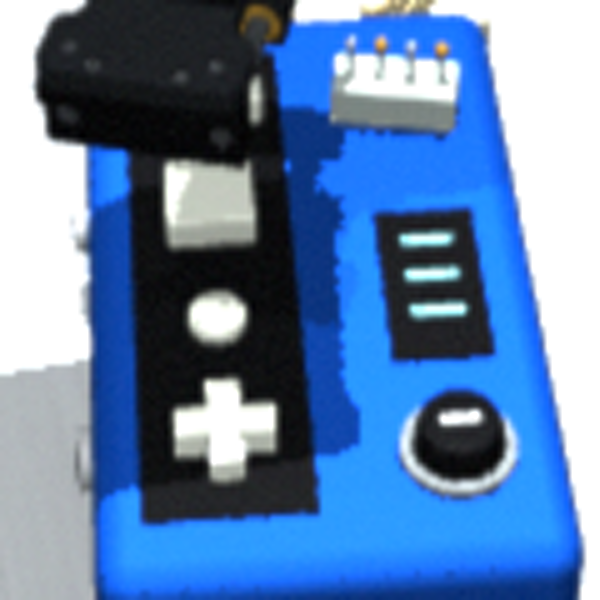

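The round key at (217,317) is now low, while the square (210,205) and cross (226,430) are still up. I press the square the same way.

Call:
{"name": "move_arm", "arguments": {"commands": [[[0,0,0.015],[0,0,0]],[[0,0,0.019],[0,0,0]],[[0,0,0.021],[0,0,0]],[[0,0,0.023],[0,0,0]],[[0,0,0.025],[0,0,0]],[[0,0,0.027],[0,0,0]],[[0,0,0.028],[0,0,0]],[[0,0,0.028],[0,0,0]]]}}

```text
time_s: 8.3
ee_pos: [535.3, -32.2, 81.6]
tcp_rot: [0.216, 0.976, 0.0, 0.0]
contact_force: [-0.3, -0.4, -0.5]
finger_gap: 0.007
grip_force: 0.0
```

Call:
{"name": "move_arm", "arguments": {"commands": [[[0,0,0.0005],[0,0,0]],[[0,0,0.001],[0,0,0]],[[0,0,0.0015],[0,0,0]],[[0,0,0.002],[0,0,0]],[[0,0,0.002],[0,0,0]],[[0,0,0.002],[0,0,0]],[[0,0,0.002],[0,0,0]],[[0,0,0.002],[0,0,0]]]}}

```text
time_s: 9.3
ee_pos: [535.4, -32.3, 80.0]
tcp_rot: [0.216, 0.976, 0.0, 0.0]
contact_force: [-0.9, -0.6, 6.2]
finger_gap: 0.005
grip_force: 3.1
```

The square key gave the same signature: 6.2 N at z = 80. Next is the bar key.

Call:
{"name": "move_arm", "arguments": {"commands": [[[0,0,-0.015],[0,0,0]],[[0,0,-0.03],[0,0,0]],[[0.005,0.018,-0.03],[0,0,0]],[[0.01,0.036,-0.03],[0,0,0]],[[0.0155,0.0535,-0.03],[0,0,0]],[[0.0155,0.0535,-0.03],[0,0,0]],[[0.0155,0.0535,-0.03],[0,0,0]],[[0.0155,0.0535,-0.03],[0,0,0]]]}}

```text
time_s: 10.3
ee_pos: [543.6, 22.4, 109.5]
tcp_rot: [0.216, 0.976, 0.0, -0.0]
contact_force: [0.5, 0.3, -0.9]
finger_gap: 0.007
grip_force: 0.0
```

Run:
```python
from cell import arm
import cv2,numpy as np
a=arm.read_camera("side")["image"][190:310,260:380]
cv2.imwrite("pics/c4.png",cv2.resize(np.clip(a[:,:,::-1]*2.0,0,255).astype(np.uint8),(600,600),interpolation=2))
s=arm.get_state();print(s["time_s"],s["ee_pos"],s["contact_force"])
```

```text
10.35 [543.55614949  22.35994171 109.55390607] [-0.62033082 -0.77517814  1.37278053]
```

View pics/c4.png

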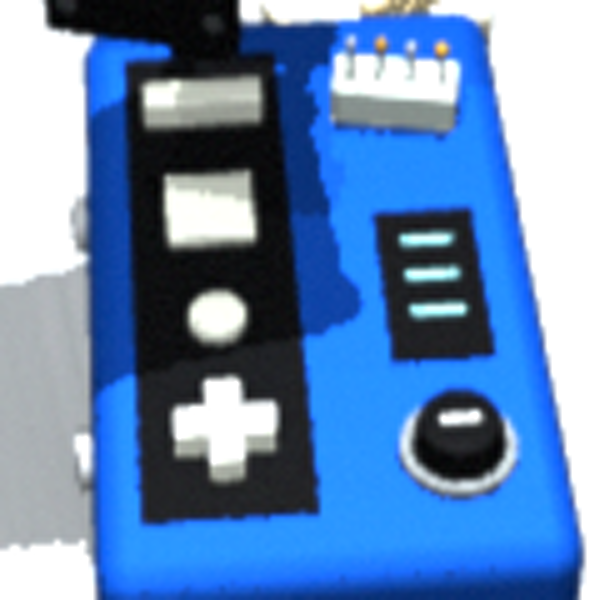

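The square key (210,210) and round key are low, and the bar (200,103) is still up. The bur block at (395,90) is clear of the fingers, so I press the bar.

Call:
{"name": "move_arm", "arguments": {"commands": [[[0,0,0.015],[0,0,0]],[[0,0,0.019],[0,0,0]],[[0,0,0.021],[0,0,0]],[[0,0,0.023],[0,0,0]],[[0,0,0.025],[0,0,0]],[[0,0,0.027],[0,0,0]],[[0,0,0.028],[0,0,0]],[[0,0,0.028],[0,0,0]]]}}

```text
time_s: 11.35
ee_pos: [543.8, 22.8, 81.6]
tcp_rot: [0.216, 0.976, 0.0, 0.0]
contact_force: [-0.3, 0.1, 0.1]
finger_gap: 0.007
grip_force: 0.0
```

Call:
{"name": "move_arm", "arguments": {"commands": [[[0,0,0.0005],[0,0,0]],[[0,0,0.001],[0,0,0]],[[0,0,0.0015],[0,0,0]],[[0,0,0.002],[0,0,0]],[[0,0,0.002],[0,0,0]],[[0,0,0.002],[0,0,0]],[[0,0,0.002],[0,0,0]],[[0,0,0.002],[0,0,0]]]}}

```text
time_s: 12.35
ee_pos: [543.9, 22.8, 80.0]
tcp_rot: [0.216, 0.976, 0.0, 0.0]
contact_force: [-1.0, 0.8, 6.6]
finger_gap: 0.004
grip_force: 3.1
```

Call:
{"name": "move_arm", "arguments": {"commands": [[[0,0,-0.015],[0,0,0]],[[0,0,-0.03],[0,0,0]],[[0,0,-0.05],[0,0,0]],[[0,0,-0.08],[0,0,0]],[[0,0.03,-0.12],[0,0,0]],[[0,0.06,-0.15],[0,0,0]],[[0,0.06,-0.15],[0,0,0]],[[0,0.06,-0.15],[0,0,0]]]}}

```text
time_s: 13.35
ee_pos: [568.2, 76.9, 229.2]
tcp_rot: [0.216, 0.976, -0.0, -0.0]
contact_force: [-0.9, -0.1, -0.5]
finger_gap: 0.005
grip_force: 0.0
```

Run:
```python
from cell import arm
import cv2,numpy as np
a=arm.read_camera("side")["image"][170:310,260:400]
cv2.imwrite("pics/c5.png",cv2.resize(np.clip(a[:,:,::-1]*2.0,0,255).astype(np.uint8),(600,600),interpolation=2))
s=arm.get_state();print(s["time_s"],s["ee_pos"],s["contact_force"])
```

```text
13.4 [568.09536245  76.60461046 228.88888476] [-0.21128496 -0.09314553  0.06996647]
```

View pics/c5.png

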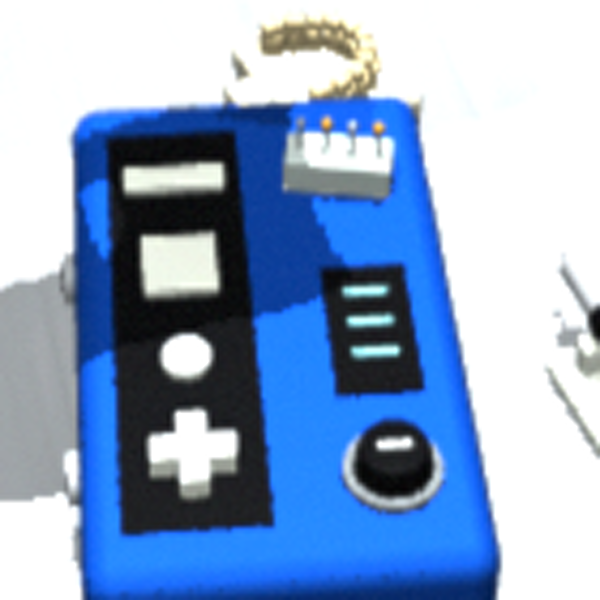

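The bar (173,178), square (180,265) and round (186,355) keys are down, and the cross (193,450) is up. The surroundings are undisturbed and the arm is clear.

```bash
python3 -c "
from cell import arm
print(arm.sign_off())"
```

```text
the job is handed in; nothing more can be done
None
```

I pressed the round, square and bar keys fully home in that order, left the cross key up, and handed the job in with the arm clear and the items around the keys apparently undisturbed; the sign-off returned no verdict.

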